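# Gauge the clearance under a bench shaker's tray

## Robot

A 6-joint arm with a two-finger parallel gripper is mounted at the origin on the work surface. World frame = base frame: x ahead of the robot, y to its left, z up, the work surface at z = 0. Lengths are in mm, angles in rad, forces in N, time in s.
With the tool pointing down it reaches from about 300 to 875 mm from the base axis. Payload 4.2 kg.
Tool frame: the origin (TCP) lies between the finger pads; the fingertips stand 8 mm ahead of it and the grasp point (between the pads) lies 11 mm behind it; z points along the fingers, y is the line along which they close (so a half turn about z gives the same grasp; the last joint's range is limited). The gripper opens to 85 mm and grips with 20 to 120 N. Pads are 22 mm wide; open, the fingers measure 114 mm over their backs; the gripper's body (76 mm by 85 mm) begins 54 mm behind the grasp point. The pads swing forward as they close: fully open they stand 13 mm farther back than shut.
Start: joints at [1.085, 0.32, 1.565, -0, 1.257, -0.02], TCP at [258.258, 513.754, 239.338] pointing down, gripper open.
Joint ranges: [-3.11, 3.11], [-0.84, 2.01], [0.21, 2.61], [-1.34, 4.49], [0.05, 2.63], [-2.56, 2.56]. Speed limits (rad/s): [2.57, 2.57, 3.14, 3.14, 3.14, 3.14].

## Interface

Orientations are given as a unit quaternion [w, x, y, z].
In Python, from station import get_state, get_image, calibration, job_done gives the robot as it stands.
- The arm moves only by the tool apply_moves, never from a script. Its argument "rows" is a list of rows, each an object of numbers: "dx", "dy", "dz": the shift along the tool's x, y, z in units of 60 mm (1.0 is 60 mm); "wx", "wy", "wz": the turn, a rotation vector about the tool's x, y, z in degrees; "fingers": the finger opening in mm, from 0 to 85.4. In form: [{"dx": .., "dy": .., "dz": .., "wx": .., "wy": .., "wz": .., "fingers": ..}, ...]. A call has 1 to 10 rows; each row is the pose to reach, as a shift and turn from the pose commanded when the call began, along the tool's axes at that moment; what a row does not reach only later rows make up. A row lasts 1/8 s, in which the tool goes at most 62.5 mm and 10.7 degrees, less where a joint would pass 70% of its speed; a pose out of reach is approached as far as the arm can. A call with a gripper value outside its range is refused whole. The fingers move at their own pace and stop on an object; "newtons" is the grip in N (left out, the last holds). Time passes only in rows, so rows that repeat a pose let the fingers close. It gives the time, the measured TCP pose, the force, the opening and the grip force at its end, in the units of the state.
- get_state(): the state, without advancing time (a new reading comes with each control period).
- get_image(name): name is "side" or "top"; returns the picture (420x560x3 uint8, red, green, blue); there is no depth.
- calibration(name): a dict with "fx", "fy", "cx", "cy" (pixels), "pose" (4x4, takes a point from camera to world coordinates). Camera axes: x right, y up, looking along -z (the intrinsics and any distortion apply to the point x, -y, -z); pixel columns grow to the right and rows downward; lengths in mm; the calibration is good to about 2 mm. A picture is of the moment at which its call begins. calibration takes no time and is no camera call.
- job_done(): hands the job in; it is judged then, once.
The state is a dict: "time": time; "qpos": joint angles; "qd": joint speeds; "joint_torque": joint torques, N m; "ee_pos": TCP position; "eef_rot": TCP orientation; "contact_force": force on the tool from outside, world axes, zero at the start; "ft_torque": the same for the moment, N m; "opening": finger opening in mm; "grasp_force": force on a finger pad.
Only numpy, scipy, OpenCV 4.12 (cv2) and the standard library are available. Lean on these libraries where they do the work, as an engineer would, in place of code of your own. Each camera call takes 0.05 s, during which the arm holds its last target. There are 200 camera calls.

## Task

Check the clearance under the tray of the bench shaker: take the taper gauge by its handle, lay its blade flat on the steel deck in front of the tray and slide it straight in under the middle of the tray's front edge until it drags snugly between deck and tray. Do not force it so far that it pries the tray up, touch the shaker with nothing but the gauge, and leave the other things on the bench alone. Finish still gripping the gauge, holding it still at that depth: do not let go.

Things in the scene. Friction and masses are not known exactly. Their poses are not given: they have to be found in the camera images.
- gauge: Loose taper gauge, 0.1-0.18 kg: upright black handle 36 (x) x 18 (y) x 55 mm high; from its foot a steel wedge blade, 20 mm wide, 90 mm long, runs along +x. Underside flat, level with the handle's. Top slopes: 4 mm thick at the tip, 1 mm more per 10 mm back, 13 mm at the handle. Origin: centre of the handle's underside, on the bench at first; z up.
- gauge_tip (a point): Middle of the underside edge of the blade's tip, 108 mm ahead (+x) of the gauge's origin.
- shaker: Fixed bench shaker: white housing with a flat steel deck 60 mm above the bench. Origin: on the bench below the tray's middle; x points from the front (robot's side) to the back, z up. Deck: x -145 to +105 mm, y -100 to +100 mm. The tray covers it from x = -90 mm back, leaving a bare deck ledge 55 mm deep in front.
- deck (a point): Middle of the front edge of the steel deck, on its top face (x -145 mm, z 60 mm of the shaker).
- tray_mount: Aluminium tray 195 (x) x 190 (y) x 6 mm on four rubber posts; low side and back rims, tube rack on its rear (top about 57-61 mm above deck). Origin over the shaker's, 0-3.5 mm above deck level. Front edge (x -90 mm) straight, open. Gap deck to tray 6.5-10 mm, varies. Front posts stand 80 mm left and right, 35 mm behind the edge; middle 140 mm free.
- tray_lip (a point): Middle of the lower front edge of the tray (x -90 mm of the shaker): its height above the deck is the gap.
- tray (a joint): How far the tray is pushed straight up on its rubber posts (m), 0 at rest; springy, about 8 N per mm.
- tip_box: Bystander: blue pipette tip box with a clear lid, 120 x 82 x 54 mm, loose; origin: centre of its underside.
- media: Bystander: glass media bottle, 72 mm across, 150 mm high, loose; origin: centre of its underside.
- beaker: Bystander: white plastic beaker, 72 mm across, 85 mm high, loose; origin: centre of its underside.
Things that resemble listed ones, but are neither listed nor needed, are in the scene too. There is more than one size of the gauge; the one meant has the size given above.

How it is judged (in metres and radians):
On the way, in this order (a step that is already met when the one before it is completed fails the run):
1. the gauge is in the gripper, clear of the bench (height (world z) of gauge above 0.03 m and contact force between gauge and the fingers above 2 N), for 0.2 s.
2. the blade's tip is under the tray, at the middle (x of gauge_tip in the frame of shaker above -0.085 m and z of gauge_tip in the frame of shaker between 0.057 and 0.068 m and y of gauge_tip in the frame of shaker between -0.05 and 0.05 m), for 0.1 s.
At the end, for the whole second after the job is handed in: The program ends with the gauge still gripped (over 3 N) and still (under 10 mm/s): its tip at least 15 mm under the tray and within 50 mm of its middle, blade straight in within 10 degrees and flat within 3.4 degrees, touching the deck (over 0.5 N) and pressing against the tray with 1.5 to 15 N (x of gauge_tip in the frame of shaker above -0.075 m and y of gauge_tip in the frame of shaker between -0.05 and 0.05 m and angle between the x axis of gauge and the x axis of shaker, either way round below 0.17 rad and angle between gauge's own z axis and vertical below 0.06 rad and contact force between gauge and tray_mount between 1.5 and 15 N and contact force between gauge and shaker above 0.5 N and contact force between gauge and the fingers above 3 N and linear speed of gauge below 0.01 m/s); the arm keeps its last pose, push and grip.
It fails at once if the tray is pried up by more than 2.5 mm (value of joint tray above 0.0025 m).
It fails at once if the robot itself touches the shaker or its tray (contact force between any of the arm, the fingers and shaker above 2 N or contact force between any of the arm, the fingers and tray_mount above 2 N).
It fails at once if a bystander is disturbed (moved by more than 20 mm) (distance of any of tip_box, media, beaker from where it was at the start of the episode above 0.02 m).
It also fails if it takes over 61 s, if anything falls off the work surface, if the arm or the gripper's body presses on something with over 40 N, if the wrist force passes 120 N, or if a joint passes its speed limit or range.

## Working session

There is one attempt and no reset: what is moved stays moved. The work goes in short steps, Python scripts to look and compute and a tool call to move; the robot and the scene stay as the last step left them, time stands still between calls to the robot, and variables do not carry over. Pictures are saved under pics/ and viewed, at most 10 in all, crops included, and the job is handed in when it is done.

Besides the shell and the picture viewer there is one more tool, called by a JSON object that holds its "op" and its "data". apply_moves: Moves the arm, as the interface text tells. Its arguments: {"type":"object","properties":{"rows":{"type":"array"},"newtons":{"type":"number"}},"required":["rows"]}

```bash
mkdir -p pics; python3 - <<'E'
from station import *
import cv2,numpy as np
for n in("side","top"):
    cv2.imwrite(f"pics/{n}0.png",cv2.cvtColor(get_image(n),cv2.COLOR_RGB2BGR)); c=calibration(n)
    print(n,{k:(np.round(v,3).tolist()) for k,v in c.items() if k!='name'})
s=get_state();print(s)
E
```

```text
side {'fx': 448.896, 'fy': 448.896, 'cx': 280.339, 'cy': 210.638, 'pose': [[0.915, 0.299, -0.272, 210.563], [-0.404, 0.688, -0.604, -781.503], [0.007, 0.662, 0.75, 999.525], [0.0, 0.0, 0.0, 1.0]]}
top {'fx': 434.626, 'fy': 434.626, 'cx': 283.322, 'cy': 214.372, 'pose': [[-0.026, 0.982, -0.189, 289.936], [-0.999, -0.022, 0.023, -34.315], [0.019, 0.189, 0.982, 1298.044], [0.0, 0.0, 0.0, 1.0]]}
{'time': 0.1, 'qpos': array([ 1.08501323e+00,  3.20254011e-01,  1.56555121e+00, -8.13075666e-06,
        1.25737931e+00, -2.00355420e-02]), 'qd': array([ 1.01009881e-03,  3.05416827e-04, -3.86724965e-03,  7.09768526e-04,
       -4.47153503e-04, -1.91904045e-05]), 'joint_torque': array([ 2.34403175e-03, -4.16403258e+01, -2.34706664e+01,  7.50547042e-05,
        4.93524014e-03, -1.92954320e-05]), 'ee_pos': array([258.0590505 , 513.38868683, 238.55361441]), 'eef_rot': array([-1.95418428e-04,  2.30773384e-01,  9.73007200e-01, -7.71588378e-04]), 'contact_force': array([ 0.50541767, -0.50849119,  0.23252869]), 'ft_torque': array([ 0.01114064,  0.05802761, -0.0561791 ]), 'grasp_force': 0.0, 'opening': 85.29626123291439}
```

View pics/side0.png

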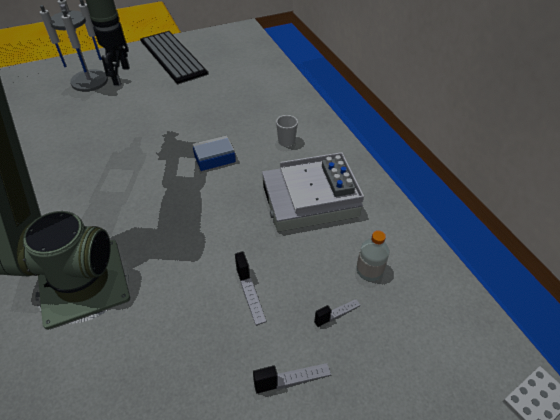

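View pics/top0.png

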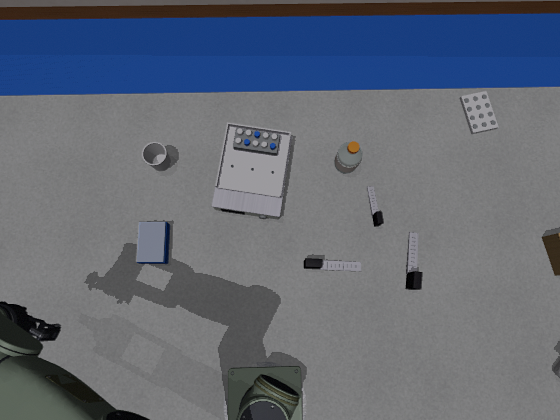

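The side view shows three gauges with handles at (242,266), (322,317) and (265,380). In the top view the same three have handles at (314,263), (377,218) and (414,281). The shaker is at top (253,170), the tip box at (153,242), the beaker at (155,154) and the bottle at (349,155). I'll enlarge crops to measure the gauges and the shaker.

```bash
cat > h.py <<'E'
import numpy as np,cv2
from station import *
def ray(n,u,v):
    c=calibration(n);P=np.array(c['pose'])
    d=P[:3,:3]@np.array([(u-c['cx'])/c['fx'],-(v-c['cy'])/c['fy'],-1]);return P[:3,3],d
def onz(n,u,v,z):
    o,d=ray(n,u,v);return o+d*(z-o[2])/d[2]
def tri(s,t):
    (a,d),(b,e)=ray('side',*s),ray('top',*t)
    k=np.linalg.lstsq(np.c_[d,-e],b-a,rcond=None)[0];p,q=a+d*k[0],b+e*k[1]
    return (p+q)/2,np.linalg.norm(p-q)
def proj(n,p):
    c=calibration(n);P=np.array(c['pose']);x=P[:3,:3].T@(np.array(p)-P[:3,3])
    return c['cx']-c['fx']*x[0]/x[2],c['cy']+c['fy']*x[1]/x[2]
def crop(im,u,v,w,h,k):
    return cv2.resize(im[v:v+h,u:u+w],None,fx=k,fy=k,interpolation=cv2.INTER_CUBIC)
E
python3 - <<'E'
from h import *
s,t=cv2.imread('pics/side0.png'),cv2.imread('pics/top0.png')
cv2.imwrite('pics/c_g.png',np.vstack([crop(t,300,180,130,115,6)[:, :780]*1])[:600] if 0 else crop(t,300,180,130,115,5))
cv2.imwrite('pics/c_gs.png',crop(s,230,245,135,150,4))
a=crop(t,205,115,95,110,5);b=crop(s,255,145,115,92,4)
b=cv2.copyMakeBorder(b,0,a.shape[0]-b.shape[0],0,0,cv2.BORDER_CONSTANT)
a=a[:, :340+0] if 0 else a
x=np.hstack([cv2.resize(a,None,fx=.7,fy=.7),cv2.resize(b,None,fx=.7,fy=.7)])
cv2.imwrite('pics/c_s.png',crop(t,205,115,95,110,5));cv2.imwrite('pics/c_ss.png',crop(s,255,145,115,92,6))
E
```

```text
(no output)
```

View pics/c_g.png

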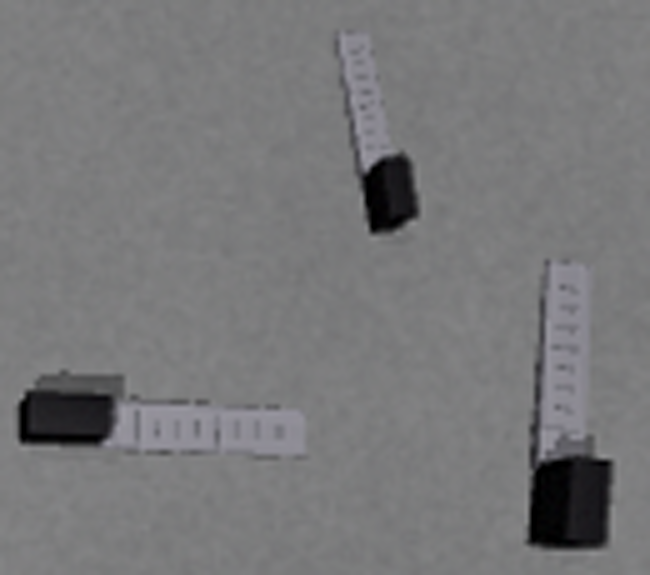

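View pics/c_gs.png

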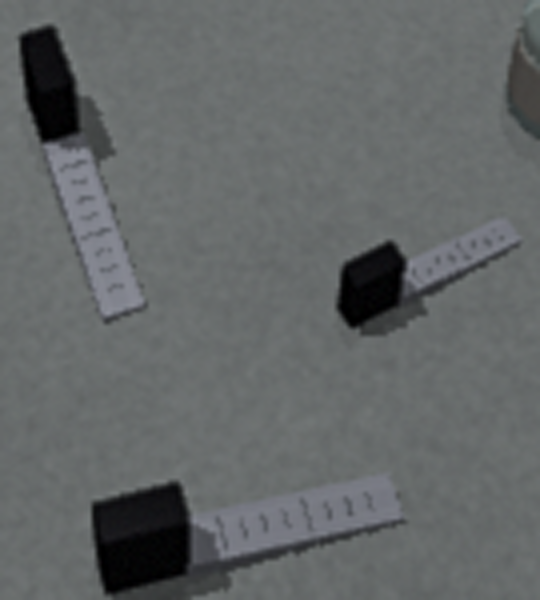

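View pics/c_s.png

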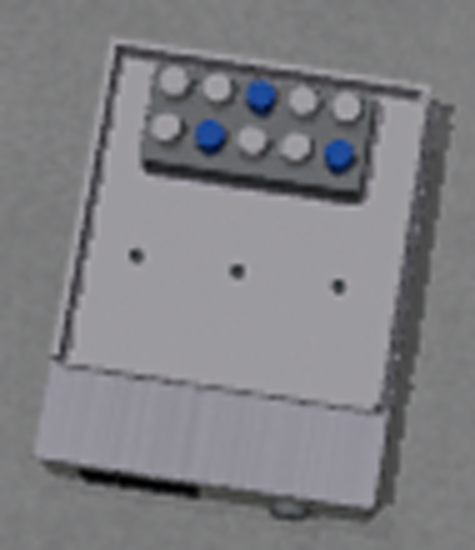

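View pics/c_ss.png

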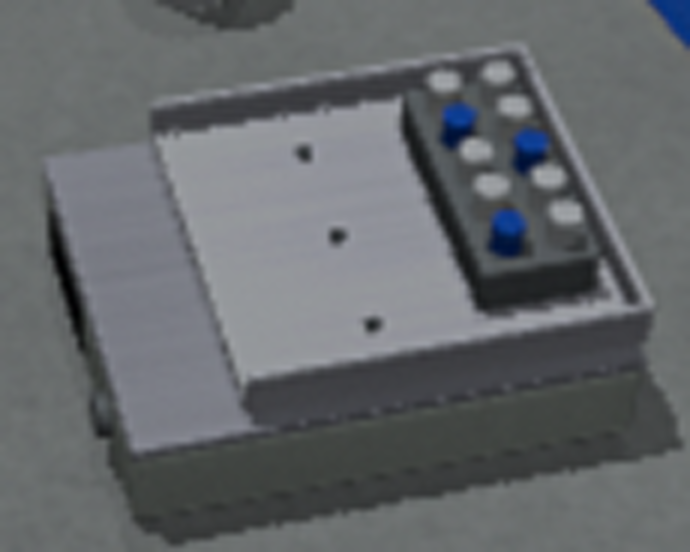

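```bash
python3 - <<'E'
from h import *
f=lambda p,o,k:(o[0]+(p[0]+.5)/k-.5,o[1]+(p[1]+.5)/k-.5)
T=lambda *p:f(p,(300,180),5); S=lambda *p:f(p,(230,245),4)
TS=lambda *p:f(p,(205,115),5); SS=lambda *p:f(p,(255,145),6)
def show(n,s,t):
    p,e=tri(s,t);print(n,p.round(1),round(e,1));return p
for n,a in {'g1':[(S(146,304),T(304,410)),(S(107,320),T(303,456)),(S(91,146),T(116,400))],
 'g2':[(S(508,219),T(340,33)),(S(521,241),T(370,33)),],
 'g3':[(S(391,474),T(551,261)),(S(404,519),T(588,264))]}.items():
    q=[show(n,*x) for x in a]; print(n,'width',np.linalg.norm(q[0]-q[1]).round(1))
for n,t in {'1':[(303,432),(116,428)],'2':[(355,33),(381,162)],'3':[(570,263),(567,450)]}.items():
    a,b=onz('top',*T(*t[0]),4),onz('top',*T(*t[1]),11);print(n,'blade len',np.linalg.norm((a-b)[:2]).round(1),a.round(1),b.round(1),np.degrees(np.arctan2(*(a-b)[1::-1])).round(1))
for n,a in {'deckFL':(SS(46,160),TS(50,362)),'deckF_L':(SS(46,160),TS(38,458)),'deckF_R':(SS(132,452),TS(376,508)),
 'trayFL_top':(SS(155,132),TS(60,360)),'trayFR_top':(SS(243,382),TS(381,408)),
 'holeL':(SS(304,153),TS(137,255)),'holeM':(SS(337,236),TS(237,271)),'holeR':(SS(373,324),TS(338,287)),
 'backL':(SS(152,103),TS(116,42)),'rimBL':(SS(523,45),TS(116,42)),'rimBR':(SS(652,307),TS(428,88))}.items(): show(n,*a)
for a in [(365,172),(405,152),(417,215),(372,233)]: print('g2 top h55',onz('top',*T(*a),55).round(1))
show('g2 h top BL', S(357,282),T(413,215)) 
E
```

```text
g1 [ 393.1 -291.6    2.5] 5.8
g1 [ 367.  -290.2   -0.9] 7.7
g1 [ 401.5 -178.6   11.2] 6.6
g1 width 26.4
g2 [ 625.  -328.5    1.7] 6.5
g2 [ 623.7 -346.4    4.1] 6.0
g2 width 18.2
g3 [ 479.1 -446.6    5.2] 6.3
g3 [ 476.5 -470.6   -0.8] 4.0
g3 width 25.0
1 blade len 112.2 [ 377.1 -289.4    4. ] [ 381.7 -177.3   11. ] -92.4
2 blade len 83.2 [ 620.9 -336.3    4. ] [ 538.2 -345.3   11. ] 6.2
3 blade len 113.4 [ 474.7 -457.6    4. ] [ 362.1 -444.2   11. ] -6.8
deckFL [587.5 136.8  67.8] 48.0
deckF_L [560.7 141.5  60.7] 8.1
deckF_R [524.8 -53.6  62.2] 4.9
trayFL_top [615.3 127.5  71.8] 6.5
trayFR_top [577.6 -57.6  90.4] 5.2
holeL [677.1  82.6  73.2] 5.7
holeM [666.4  24.2  72.7] 6.0
holeR [655.7 -34.8  72.7] 6.5
backL [676.2  84.1 165.8] 168.6
rimBL [803.1  92.2  92. ] 8.2
rimBR [771.2 -90.5  89.6] 6.8
g2 top h55 [ 524.  -324.8   55. ]
g2 top h55 [ 535.4 -349.2   55. ]
g2 top h55 [ 497.8 -353.6   55. ]
g2 top h55 [ 487.8 -326.6   55. ]
g2 h top BL [ 501.5 -352.6   52.8] 6.7
```

The lookalikes in the top view are A (314,263), about 26 mm wide with a blade of about 112 mm; B (377,218), about 18–20 mm wide with a blade of about 90 mm; and C (414,281), about 25 mm wide with a blade of about 113 mm. B matches the description. I'll fit its pose by silhouette in both views.

```bash
cat >> h.py <<'E'
from scipy.optimize import minimize
def model(x,y,yaw,z=0):
    c,s=np.cos(yaw),np.sin(yaw)
    H=[(a,b,h) for a in(-18,18) for b in(-9,9) for h in(0,55)]
    B=[(18,b,h) for b in(-10,10) for h in(0,13)]+[(108,b,h) for b in(-10,10) for h in(0,4)]
    R=lambda L:[(x+a*c-b*s,y+a*s+b*c,z+h) for a,b,h in L]
    return R(H),R(B)
E
cat > fit.py <<'E'
from h import *
I={n:cv2.imread(f'pics/{n}0.png') for n in('side','top')}
W={'side':(305,290,60,45),'top':(360,178,32,55)};K=8
def mask(n,P):
    u,v,w,h=W[n];m=np.zeros((h*K,w*K),np.uint8)
    p=np.array([[((a-u+.5)*K-.5),((b-v+.5)*K-.5)] for a,b in(proj(n,q) for q in P)],np.float32)
    cv2.fillConvexPoly(m,cv2.convexHull(p).round().astype(np.int32),1);return m
M={}
for n in I:
    u,v,w,h=W[n];g=crop(cv2.cvtColor(I[n],cv2.COLOR_BGR2GRAY),u,v,w,h,K);M[n]=(g<45,g>135);print(n,np.median(g),M[n][0].sum()/K/K,M[n][1].sum()/K/K)
def cost(p,ns):
    c=0
    for n in ns:
        H,B=model(*p);h=mask(n,H)>0;b=(mask(n,B)>0)&~h if n=='top' else (mask(n,B)>0)&~h
        c+=(h^M[n][0]).sum()+(b^M[n][1]).sum()
    return c/K/K
for ns in(['top'],['side'],['top','side']):
    r=min((minimize(cost,[517+d,-349,a],args=(ns,),method='Nelder-Mead',options=dict(initial_simplex=[[517+d,-349,a],[523,-349,a],[517,-341,a],[517,-349,a+.1]])) for d in(-4,4) for a in(.05,.15)),key=lambda r:r.fun)
    print(ns,r.x[:2].round(1),np.degrees(r.x[2]).round(1),r.fun)
o=[]
for n in I:
    u,v,w,h=W[n];im=crop(I[n],u,v,w,h,K)
    for P in model(*r.x):
        cs,_=cv2.findContours(mask(n,P),0,1);cv2.drawContours(im,cs,-1,(0,255,0),1)
    o.append(cv2.copyMakeBorder(im,0,440-im.shape[0],0,0,0))
cv2.imwrite('pics/fit.png',np.hstack(o))
E
python3 fit.py
```

```text
side 107.0 251.9375 0.234375
top 122.0 120.953125 84.140625Traceback (most recent call last):
  File "fit.py", line 18, in <module>
    r=min((minimize(cost,[517+d,-349,a],args=(ns,),method='Nelder-Mead',options=dict(initial_simplex=[[517+d,-349,a],[523,-349,a],[517,-341,a],[517,-349,a+.1]])) for d in(-4,4) for a in(.05,.15)),key=lambda r:r.fun)
  File "fit.py", line 18, in <genexpr>
    r=min((minimize(cost,[517+d,-349,a],args=(ns,),method='Nelder-Mead',options=dict(initial_simplex=[[517+d,-349,a],[523,-349,a],[517,-341,a],[517,-349,a+.1]])) for d in(-4,4) for a in(.05,.15)),key=lambda r:r.fun)
           ~~~~~~~~^^^^^^^^^^^^^^^^^^^^^^^^^^^^^^^^^^^^^^^^^^^^^^^^^^^^^^^^^^^^^^^^^^^^^^^^^^^^^^^^^^^^^^^^^^^^^^^^^^^^^^^^^^^^^^^^^^^^^^^^^^^^^^^^^^^^^^^^^^^^^^
    res = _minimize_neldermead(fun, x0, args, callback, bounds=bounds,
                               **options)
    fxr = func(xr)
    fx = function(np.copy(x), *(wrapper_args + args))
  File "fit.py", line 14, in cost
    H,B=model(*p);h=mask(n,H)>0;b=(mask(n,B)>0)&~h if n=='top' else (mask(n,B)>0)&~h
                    ~~~~^^^^^
  File "fit.py", line 6, in mask
    p=np.array([[((a-u+.5)*K-.5),((b-v+.5)*K-.5)] for a,b in(proj(n,q) for q in P)],np.float32)
                                                            ^^^^^^^^^^^^^^^^^^^^^^
  File "fit.py", line 6, in <genexpr>
    p=np.array([[((a-u+.5)*K-.5),((b-v+.5)*K-.5)] for a,b in(proj(n,q) for q in P)],np.float32)
                                                             ~~~~^^^^^
  File "h.py", line 13, in proj
    c=calibration(n);P=np.array(c['pose']);x=P[:3,:3].T@(np.array(p)-P[:3,3])
ValueError: time passes only in moves, steps and waits
```

```bash
sed -i 's/^from station import \*/from station import *\nimport functools\ncalibration=functools.cache(calibration)/' h.py; sed -i 's/g>135/g>(135 if n=="top" else 122)/' fit.py; python3 fit.py
```

```text
side 107.0 251.9375 66.75
top 122.0 120.953125 84.140625
['top'] [ 515.6 -343. ] 3.4 136.9375
['side'] [ 518.4 -347.8] 8.7 239.703125
['top', 'side'] [ 517.6 -346.1] 5.6 397.078125
```

View pics/fit.png

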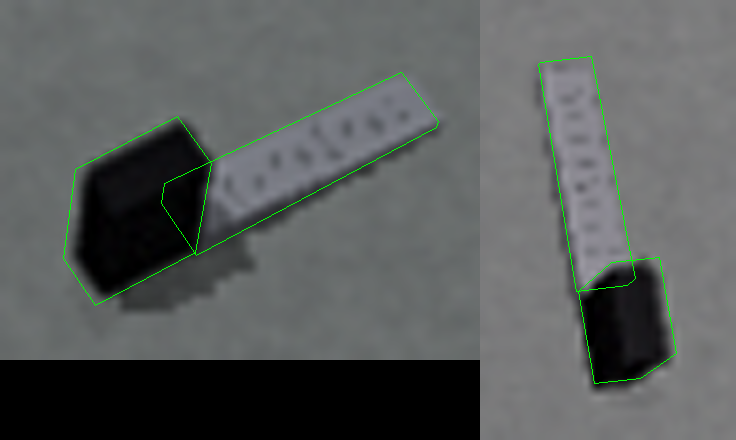

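The fit agrees in both views: gauge B is at (518,-346) with yaw about 6°, standing on z≈0. Next I'll compute the moves.

```bash
cat > go.py <<'E'
import sys,numpy as np
from scipy.spatial.transform import Rotation as Ro
from station import get_state
s=get_state();q=s['eef_rot'];R=Ro.from_quat([*q[1:],q[0]])
def to(x,y,z,yaw):  # tool y along yaw(deg), pointing down
    a=np.radians(yaw);yv=np.array([np.cos(a),np.sin(a),0]);zv=np.array([0,0,-1]);xv=np.cross(yv,zv)
    T=Ro.from_matrix(np.c_[xv,yv,zv]);d=R.inv().apply(np.array([x,y,z])-s['ee_pos'])/60
    print('d',d.round(3),'w',(R.inv()*T).as_rotvec(degrees=True).round(2))
to(*map(float,sys.argv[1:5]))
M=R.as_matrix();print(s['time'],s['ee_pos'].round(2),'yaw',np.degrees(np.arctan2(M[1,1],M[0,1])).round(2),'F',s['contact_force'].round(2),s['opening'],s['grasp_force'],s['qpos'].round(2),M[2].round(4))
E
python3 go.py 518 -346 239 -84
```

```text
d [-1.0303e+01 -1.0852e+01  1.0000e-02] w [-4.0000e-02  1.2000e-01  1.4731e+02]
0.1 [258.06 513.39 238.55] yaw 63.31 F [ 0.51 -0.51  0.23] 85.29626123291439 0.0 [ 1.09  0.32  1.57 -0.    1.26 -0.02] [ 0.     -0.0016 -1.    ]
```

{"op": "apply_moves", "data": {"rows": [{"dx":-10.3,"dy":-10.85,"dz":0,"wz":147.3,"fingers":60},{"dx":-10.3,"dy":-10.85,"dz":0,"wz":147.3,"fingers":60},{"dx":-10.3,"dy":-10.85,"dz":0,"wz":147.3,"fingers":60},{"dx":-10.3,"dy":-10.85,"dz":0,"wz":147.3,"fingers":60},{"dx":-10.3,"dy":-10.85,"dz":0,"wz":147.3,"fingers":60},{"dx":-10.3,"dy":-10.85,"dz":0,"wz":147.3,"fingers":60},{"dx":-10.3,"dy":-10.85,"dz":0,"wz":147.3,"fingers":60},{"dx":-10.3,"dy":-10.85,"dz":0,"wz":147.3,"fingers":60},{"dx":-10.3,"dy":-10.85,"dz":0,"wz":147.3,"fingers":60},{"dx":-10.3,"dy":-10.85,"dz":0,"wz":147.3,"fingers":60}]}}

```text
schema error: expected keys dx, dy, dz, wx, wy, wz, fingers
```

```bash
python3 go.py 518 -346 239 -84
```

```text
d [-1.0303e+01 -1.0852e+01  1.0000e-02] w [-4.0000e-02  1.2000e-01  1.4731e+02]
0.1 [258.06 513.39 238.55] yaw 63.31 F [ 0.51 -0.51  0.23] 85.29626123291439 0.0 [ 1.09  0.32  1.57 -0.    1.26 -0.02] [ 0.     -0.0016 -1.    ]
```

{"op": "apply_moves", "data": {"rows": [{"dx":-10.3,"dy":-10.85,"dz":0,"wx":0,"wy":0,"wz":147.3,"fingers":60},{"dx":-10.3,"dy":-10.85,"dz":0,"wx":0,"wy":0,"wz":147.3,"fingers":60},{"dx":-10.3,"dy":-10.85,"dz":0,"wx":0,"wy":0,"wz":147.3,"fingers":60},{"dx":-10.3,"dy":-10.85,"dz":0,"wx":0,"wy":0,"wz":147.3,"fingers":60},{"dx":-10.3,"dy":-10.85,"dz":0,"wx":0,"wy":0,"wz":147.3,"fingers":60},{"dx":-10.3,"dy":-10.85,"dz":0,"wx":0,"wy":0,"wz":147.3,"fingers":60},{"dx":-10.3,"dy":-10.85,"dz":0,"wx":0,"wy":0,"wz":147.3,"fingers":60},{"dx":-10.3,"dy":-10.85,"dz":0,"wx":0,"wy":0,"wz":147.3,"fingers":60},{"dx":-10.3,"dy":-10.85,"dz":0,"wx":0,"wy":0,"wz":147.3,"fingers":60},{"dx":-10.3,"dy":-10.85,"dz":0,"wx":0,"wy":0,"wz":147.3,"fingers":60}]}}

```text
time: 1.35
ee_pos: [439.2, -86.6, 239.2]
eef_rot: [-0.0, 0.922, 0.387, 0.0]
contact_force: [1.5, 0.6, 0.9]
opening: 59.9
grasp_force: 0.0
```

```bash
python3 go.py 518 -346 239 -84
```

```text
d [-2.164e+00  3.967e+00  2.000e-03] w [-1.00e-02 -3.00e-02  3.95e+01]
1.35 [439.23 -86.55 239.22] yaw -44.5 F [1.52 0.59 0.92] 59.90130776454338 0.0 [-0.22  0.12  1.83  0.    1.19  0.56] [ 5.e-04 -1.e-04 -1.e+00]
```

{"op": "apply_moves", "data": {"rows": [{"dx":-2.16,"dy":3.97,"dz":0,"wx":0,"wy":0,"wz":39.5,"fingers":60},{"dx":-2.16,"dy":3.97,"dz":0,"wx":0,"wy":0,"wz":39.5,"fingers":60},{"dx":-2.16,"dy":3.97,"dz":0,"wx":0,"wy":0,"wz":39.5,"fingers":60},{"dx":-2.16,"dy":3.97,"dz":0,"wx":0,"wy":0,"wz":39.5,"fingers":60},{"dx":-2.16,"dy":3.97,"dz":0,"wx":0,"wy":0,"wz":39.5,"fingers":60},{"dx":-2.16,"dy":3.97,"dz":0,"wx":0,"wy":0,"wz":39.5,"fingers":60},{"dx":-2.16,"dy":3.97,"dz":0,"wx":0,"wy":0,"wz":39.5,"fingers":60},{"dx":-2.16,"dy":3.97,"dz":0,"wx":0,"wy":0,"wz":39.5,"fingers":60}]}}

```text
time: 2.35
ee_pos: [519.7, -342.1, 239.6]
eef_rot: [-0.0, 0.998, 0.056, 0.0]
contact_force: [-0.3, -0.4, 0.5]
opening: 60.0
grasp_force: 0.0
```

```bash
python3 go.py 518 -346 80 -84
```

```text
d [-0.036  0.063  2.66 ] w [-0.02 -0.    0.45]
2.35 [ 519.73 -342.07  239.58] yaw -83.55 F [-0.27 -0.4   0.46] 60.03951820277264 0.0 [-0.6   0.39  1.45  0.    1.3   0.86] [ 1.e-04 -4.e-04 -1.e+00]
```

{"op": "apply_moves", "data": {"rows": [{"dx":-0.036,"dy":0.063,"dz":1.0,"wx":0,"wy":0,"wz":0.4,"fingers":60},{"dx":-0.036,"dy":0.063,"dz":1.9,"wx":0,"wy":0,"wz":0.4,"fingers":60},{"dx":-0.036,"dy":0.063,"dz":2.5,"wx":0,"wy":0,"wz":0.4,"fingers":60},{"dx":-0.036,"dy":0.063,"dz":3.0,"wx":0,"wy":0,"wz":0.4,"fingers":60},{"dx":-0.036,"dy":0.063,"dz":3.4,"wx":0,"wy":0,"wz":0.4,"fingers":60},{"dx":-0.036,"dy":0.063,"dz":3.59,"wx":0,"wy":0,"wz":0.4,"fingers":60},{"dx":-0.036,"dy":0.063,"dz":3.59,"wx":0,"wy":0,"wz":0.4,"fingers":60}]}}

```text
time: 3.22
ee_pos: [518.1, -346.7, 23.8]
eef_rot: [-0.0, 0.999, 0.053, -0.0]
contact_force: [-0.0, -0.5, 0.3]
opening: 60.0
grasp_force: 0.0
```

{"op": "apply_moves", "data": {"rows": [{"dx":0,"dy":0,"dz":0,"wx":0,"wy":0,"wz":0,"fingers":10},{"dx":0,"dy":0,"dz":0,"wx":0,"wy":0,"wz":0,"fingers":10},{"dx":0,"dy":0,"dz":0,"wx":0,"wy":0,"wz":0,"fingers":10},{"dx":0,"dy":0,"dz":0,"wx":0,"wy":0,"wz":0,"fingers":10},{"dx":0,"dy":0,"dz":0,"wx":0,"wy":0,"wz":0,"fingers":10},{"dx":0,"dy":0,"dz":0,"wx":0,"wy":0,"wz":0,"fingers":10},{"dx":0,"dy":0,"dz":0,"wx":0,"wy":0,"wz":0,"fingers":10},{"dx":0,"dy":0,"dz":0,"wx":0,"wy":0,"wz":0,"fingers":10}], "newtons": 60}}

```text
time: 4.22
ee_pos: [518.7, -347.7, 25.0]
eef_rot: [0.001, 0.999, 0.052, 0.001]
contact_force: [-0.3, 0.8, 5.5]
opening: 17.5
grasp_force: 59.2
```

```bash
python3 go.py 518 -346 24 -84
```

```text
d [-0.009 -0.03   0.017] w [ 0.06 -0.09 -0.02]
4.225 [ 518.75 -347.7    25.02] yaw -84.02 F [-0.28  0.77  5.51] 17.544633034234838 59.2360121011734 [-0.61  0.59  1.71  0.    0.84  0.86] [ 0.0015  0.0011 -1.    ]
```

{"op": "apply_moves", "data": {"rows": [{"dx":0,"dy":0,"dz":-0.3,"wx":0,"wy":0,"wz":0,"fingers":10},{"dx":0,"dy":0,"dz":-0.8,"wx":0,"wy":0,"wz":0,"fingers":10},{"dx":0,"dy":0,"dz":-1.4,"wx":0,"wy":0,"wz":0,"fingers":10},{"dx":0,"dy":0,"dz":-2.0,"wx":0,"wy":0,"wz":0,"fingers":10},{"dx":0,"dy":0,"dz":-2.6,"wx":0,"wy":0,"wz":0,"fingers":10},{"dx":0,"dy":0,"dz":-2.92,"wx":0,"wy":0,"wz":0,"fingers":10},{"dx":0,"dy":0,"dz":-2.92,"wx":0,"wy":0,"wz":0,"fingers":10}]}}

```text
time: 5.1
ee_pos: [518.7, -347.8, 201.3]
eef_rot: [0.001, 0.999, 0.052, 0.002]
contact_force: [-0.2, -0.7, -1.8]
opening: 17.3
grasp_force: 58.6
```

```bash
python3 go.py 469 57.6 200 -100.4
```

```text
d [-1.200e-01 -6.806e+00  3.000e-03] w [ 0.12 -0.19 16.38]
5.1 [ 518.7  -347.82  201.3 ] yaw -84.02 F [-0.19 -0.66 -1.77] 17.32569406967058 58.60928535461426 [-0.61  0.42  1.51 -0.    1.21  0.86] [ 0.003   0.0026 -1.    ]
```

{"op": "apply_moves", "data": {"rows": [{"dx":-0.12,"dy":-0.8,"dz":0,"wx":0,"wy":0,"wz":4,"fingers":10},{"dx":-0.12,"dy":-1.7,"dz":0,"wx":0,"wy":0,"wz":8,"fingers":10},{"dx":-0.12,"dy":-2.6,"dz":0,"wx":0,"wy":0,"wz":12,"fingers":10},{"dx":-0.12,"dy":-3.5,"dz":0,"wx":0,"wy":0,"wz":16.4,"fingers":10},{"dx":-0.12,"dy":-4.4,"dz":0,"wx":0,"wy":0,"wz":16.4,"fingers":10},{"dx":-0.12,"dy":-5.3,"dz":0,"wx":0,"wy":0,"wz":16.4,"fingers":10},{"dx":-0.12,"dy":-6.1,"dz":0,"wx":0,"wy":0,"wz":16.4,"fingers":10},{"dx":-0.12,"dy":-6.6,"dz":0,"wx":0,"wy":0,"wz":16.4,"fingers":10},{"dx":-0.12,"dy":-6.8,"dz":0,"wx":0,"wy":0,"wz":16.4,"fingers":10},{"dx":-0.12,"dy":-6.8,"dz":0,"wx":0,"wy":0,"wz":16.4,"fingers":10}]}}

```text
time: 6.35
ee_pos: [468.1, 57.7, 198.5]
eef_rot: [0.0, 0.996, -0.09, -0.001]
contact_force: [0.6, -0.3, -2.0]
opening: 17.4
grasp_force: 59.2
```

```bash
python3 go.py 469 57.6 100 -100.4
```

```text
d [ 0.017 -0.002  1.642] w [0.04 0.06 0.05]
6.35 [468.08  57.69 198.54] yaw -100.35 F [ 0.56 -0.25 -1.97] 17.38290267991457 59.17441248893738 [ 0.1   0.19  1.85 -0.    1.1   1.85] [-1.1e-03  7.0e-04 -1.0e+00]
```

{"op": "apply_moves", "data": {"rows": [{"dx":0.015,"dy":0,"dz":0.5,"wx":0,"wy":0,"wz":0,"fingers":10},{"dx":0.015,"dy":0,"dz":1.0,"wx":0,"wy":0,"wz":0,"fingers":10},{"dx":0.015,"dy":0,"dz":1.4,"wx":0,"wy":0,"wz":0,"fingers":10},{"dx":0.015,"dy":0,"dz":1.7,"wx":0,"wy":0,"wz":0,"fingers":10},{"dx":0.015,"dy":0,"dz":1.7,"wx":0,"wy":0,"wz":0,"fingers":10},{"dx":0.015,"dy":0,"dz":1.7,"wx":0,"wy":0,"wz":0,"fingers":10}]}}

```text
time: 7.1
ee_pos: [470.1, 56.8, 97.7]
eef_rot: [-0.0, 0.996, -0.091, 0.001]
contact_force: [0.8, -0.3, -1.4]
opening: 17.5
grasp_force: 59.2
```

```bash
python3 go.py 469 57.6 85 -100.4; python3 - <<'E'
from h import *
a,b=[cv2.cvtColor(get_image(n),cv2.COLOR_RGB2BGR) for n in('top','side')]
cv2.imwrite('pics/top1.png',a);cv2.imwrite('pics/side1.png',b)
x=crop(a,200,150,100,100,4);y=crop(b,230,130,100,100,4)
cv2.imwrite('pics/ck.png',np.hstack([x,y]))
E
```

```text
d [-0.02  -0.009  0.211] w [-0.01 -0.06 -0.07]
7.1 [470.07  56.83  97.65] yaw -100.47 F [ 0.84 -0.29 -1.45] 17.533660146814 59.210654497146606 [ 0.1   0.31  1.99 -0.    0.84  1.85] [ 1.1e-03 -2.0e-04 -1.0e+00]
```

View pics/ck.png

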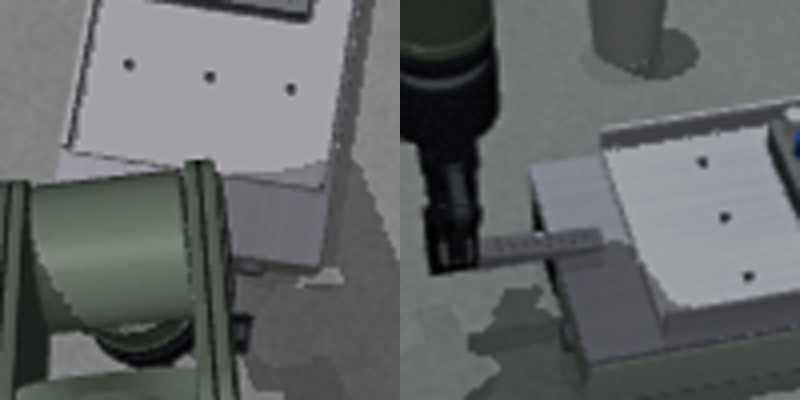

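The side crop shows the blade level over the ledge. Its tip at crop (600,235) is about 8 px short of the tray edge at (633,235), and it points at the middle hole at (725,217). I'll lower it to touch the deck.

{"op": "apply_moves", "data": {"rows": [{"dx":-0.01,"dy":-0.01,"dz":0.08,"wx":0,"wy":0,"wz":0,"fingers":10},{"dx":-0.01,"dy":-0.01,"dz":0.14,"wx":0,"wy":0,"wz":0,"fingers":10},{"dx":-0.01,"dy":-0.01,"dz":0.17,"wx":0,"wy":0,"wz":0,"fingers":10},{"dx":-0.01,"dy":-0.01,"dz":0.17,"wx":0,"wy":0,"wz":0,"fingers":10}]}}

```text
time: 7.7
ee_pos: [468.8, 58.3, 86.7]
eef_rot: [0.0, 0.996, -0.091, -0.0]
contact_force: [-0.1, -0.7, -0.7]
opening: 17.1
grasp_force: 59.2
```

{"op": "apply_moves", "data": {"rows": [{"dx":0,"dy":0,"dz":0.015,"wx":0,"wy":0,"wz":0,"fingers":10},{"dx":0,"dy":0,"dz":0.015,"wx":0,"wy":0,"wz":0,"fingers":10},{"dx":0,"dy":0,"dz":0.015,"wx":0,"wy":0,"wz":0,"fingers":10}]}}

```text
time: 8.07
ee_pos: [468.9, 58.2, 86.0]
eef_rot: [-0.0, 0.996, -0.091, 0.0]
contact_force: [-0.2, -0.3, -1.6]
opening: 17.5
grasp_force: 59.2
```

{"op": "apply_moves", "data": {"rows": [{"dx":0,"dy":0,"dz":0.015,"wx":0,"wy":0,"wz":0,"fingers":10},{"dx":0,"dy":0,"dz":0.015,"wx":0,"wy":0,"wz":0,"fingers":10},{"dx":0,"dy":0,"dz":0.015,"wx":0,"wy":0,"wz":0,"fingers":10}]}}

```text
time: 8.45
ee_pos: [469.0, 58.2, 85.1]
eef_rot: [-0.0, 0.996, -0.091, 0.0]
contact_force: [0.4, 0.8, -1.7]
opening: 17.3
grasp_force: 59.2
```

{"op": "apply_moves", "data": {"rows": [{"dx":0,"dy":0,"dz":0.01,"wx":0,"wy":0,"wz":0,"fingers":10},{"dx":0,"dy":0,"dz":0.01,"wx":0,"wy":0,"wz":0,"fingers":10},{"dx":0,"dy":0,"dz":0.01,"wx":0,"wy":0,"wz":0,"fingers":10}]}}

```text
time: 8.82
ee_pos: [468.9, 58.3, 84.8]
eef_rot: [-0.0, 0.996, -0.091, 0.0]
contact_force: [-2.8, 0.1, 4.2]
opening: 17.4
grasp_force: 59.9
```

{"op": "apply_moves", "data": {"rows": [{"dx":0,"dy":0,"dz":0.01,"wx":0,"wy":0,"wz":0,"fingers":10},{"dx":0,"dy":0,"dz":0.01,"wx":0,"wy":0,"wz":0,"fingers":10},{"dx":0,"dy":0,"dz":0.01,"wx":0,"wy":0,"wz":0,"fingers":10}]}}

```text
time: 9.2
ee_pos: [468.8, 58.3, 84.6]
eef_rot: [-0.0, 0.996, -0.091, 0.0]
contact_force: [-5.1, 0.4, 7.0]
opening: 17.3
grasp_force: 60.7
```

```bash
python3 go.py 469 57.6 85 -100.4
```

```text
d [ 0.005  0.01  -0.007] w [-0.01 -0.02 -0.02]
9.2 [468.82  58.27  84.58] yaw -100.42 F [-5.06  0.35  6.96] 17.324417695118388 60.70549249649048 [0.1  0.32 2.01 0.   0.81 1.85] [ 4.e-04 -3.e-04 -1.e+00]
```

{"op": "apply_moves", "data": {"rows": [{"dx":0.0,"dy":0,"dz":-0.006,"wx":0,"wy":0,"wz":0,"fingers":10},{"dx":0.08,"dy":0,"dz":-0.006,"wx":0,"wy":0,"wz":0,"fingers":10},{"dx":0.16,"dy":0,"dz":-0.006,"wx":0,"wy":0,"wz":0,"fingers":10},{"dx":0.24,"dy":0,"dz":-0.006,"wx":0,"wy":0,"wz":0,"fingers":10},{"dx":0.3,"dy":0,"dz":-0.006,"wx":0,"wy":0,"wz":0,"fingers":10}]}}

```text
time: 9.82
ee_pos: [484.6, 55.2, 84.9]
eef_rot: [-0.0, 0.996, -0.091, -0.002]
contact_force: [-9.3, 3.4, 13.1]
opening: 17.1
grasp_force: 61.1
```

{"op": "apply_moves", "data": {"rows": [{"dx":0.08,"dy":0,"dz":0,"wx":0,"wy":0,"wz":0,"fingers":10},{"dx":0.16,"dy":0,"dz":0,"wx":0,"wy":0,"wz":0,"fingers":10},{"dx":0.24,"dy":0,"dz":0,"wx":0,"wy":0,"wz":0,"fingers":10},{"dx":0.3,"dy":0,"dz":0,"wx":0,"wy":0,"wz":0,"fingers":10}]}}

```text
time: 10.32
ee_pos: [502.4, 52.0, 84.9]
eef_rot: [-0.0, 0.996, -0.091, -0.002]
contact_force: [-9.1, 1.7, 12.3]
opening: 17.4
grasp_force: 61.1
```

```bash
python3 go.py 469 57.6 85 -100.4
```

```text
d [-0.564  0.008  0.001] w [ 0.01  0.23 -0.03]
10.325 [502.37  51.97  84.94] yaw -100.43 F [-9.07  1.71 12.35] 17.361517766968742 61.11632823944092 [0.08 0.37 1.93 0.   0.84 1.83] [-4.1e-03  2.0e-04 -1.0e+00]
```

{"op": "apply_moves", "data": {"rows": [{"dx":0,"dy":0,"dz":-0.012,"wx":0,"wy":0,"wz":0,"fingers":10},{"dx":0,"dy":0,"dz":-0.012,"wx":0,"wy":0,"wz":0,"fingers":10},{"dx":0.04,"dy":0,"dz":-0.012,"wx":0,"wy":0,"wz":0,"fingers":10},{"dx":0.08,"dy":0,"dz":-0.012,"wx":0,"wy":0,"wz":0,"fingers":10}]}}

```text
time: 10.82
ee_pos: [508.5, 50.9, 85.0]
eef_rot: [-0.0, 0.996, -0.091, -0.001]
contact_force: [-4.1, 0.9, 3.9]
opening: 17.4
grasp_force: 60.2
```

```bash
python3 go.py 469 57.6 85 -100.4
```

```text
d [-0.668  0.009  0.001] w [ 0.    0.08 -0.02]
10.825 [508.53  50.91  84.98] yaw -100.42 F [-4.11  0.93  3.87] 17.42005840858068 60.22127151489258 [0.08 0.37 1.92 0.   0.85 1.83] [-1.3e-03  1.0e-04 -1.0e+00]
```

{"op": "apply_moves", "data": {"rows": [{"dx":0.04,"dy":0,"dz":0,"wx":0,"wy":0,"wz":0,"fingers":10},{"dx":0.08,"dy":0,"dz":0,"wx":0,"wy":0,"wz":0,"fingers":10}]}}

```text
time: 11.08
ee_pos: [513.5, 50.0, 85.0]
eef_rot: [-0.0, 0.996, -0.091, -0.0]
contact_force: [-4.7, 0.2, 4.9]
opening: 17.6
grasp_force: 60.2
```

{"op": "apply_moves", "data": {"rows": [{"dx":0.03,"dy":0,"dz":0,"wx":0,"wy":0,"wz":0,"fingers":10},{"dx":0.06,"dy":0,"dz":0,"wx":0,"wy":0,"wz":0,"fingers":10}]}}

```text
time: 11.32
ee_pos: [517.0, 49.3, 85.0]
eef_rot: [-0.0, 0.996, -0.091, -0.001]
contact_force: [-3.8, 1.4, 6.0]
opening: 17.5
grasp_force: 60.2
```

{"op": "apply_moves", "data": {"rows": [{"dx":0.03,"dy":0,"dz":0,"wx":0,"wy":0,"wz":0,"fingers":10},{"dx":0.06,"dy":0,"dz":0,"wx":0,"wy":0,"wz":0,"fingers":10}]}}

```text
time: 11.58
ee_pos: [520.5, 48.7, 85.0]
eef_rot: [-0.0, 0.996, -0.091, -0.001]
contact_force: [-5.0, 1.7, 5.1]
opening: 17.1
grasp_force: 60.2
```

{"op": "apply_moves", "data": {"rows": [{"dx":0.025,"dy":0,"dz":0,"wx":0,"wy":0,"wz":0,"fingers":10},{"dx":0.05,"dy":0,"dz":0,"wx":0,"wy":0,"wz":0,"fingers":10}]}}

```text
time: 11.82
ee_pos: [523.5, 48.1, 85.0]
eef_rot: [-0.0, 0.996, -0.091, -0.001]
contact_force: [-5.0, 1.7, 6.0]
opening: 17.5
grasp_force: 60.2
```

{"op": "apply_moves", "data": {"rows": [{"dx":0.025,"dy":0,"dz":0,"wx":0,"wy":0,"wz":0,"fingers":10},{"dx":0.05,"dy":0,"dz":0,"wx":0,"wy":0,"wz":0,"fingers":10}]}}

```text
time: 12.08
ee_pos: [525.5, 47.7, 85.0]
eef_rot: [-0.0, 0.996, -0.091, -0.002]
contact_force: [-8.3, 2.2, 8.6]
opening: 17.5
grasp_force: 60.4
```

```bash
python3 go.py 469 57.6 85 -100.4; python3 -c "
from station import *;print(get_state()['ft_torque'])"
```

```text
d [-0.956  0.009  0.003] w [ 0.01  0.17 -0.03]
12.075 [525.54  47.72  84.99] yaw -100.43 F [-8.28  2.23  8.58] 17.497876814707215 60.40981650352478 [0.07 0.4  1.88 0.   0.86 1.82] [-3.e-03  2.e-04 -1.e+00]
[1.43574077e-01 8.12432559e-01 6.02607676e-04]
```

{"op": "apply_moves", "data": {"rows": [{"dx":0.0,"dy":0,"dz":0,"wx":0,"wy":0,"wz":0,"fingers":10},{"dx":0.035,"dy":0,"dz":0,"wx":0,"wy":0,"wz":0,"fingers":10},{"dx":0.035,"dy":0,"dz":0,"wx":0,"wy":0,"wz":0,"fingers":10}]}}

```text
time: 12.45
ee_pos: [527.0, 47.4, 85.0]
eef_rot: [-0.0, 0.996, -0.091, -0.002]
contact_force: [-9.0, 1.9, 8.5]
opening: 17.8
grasp_force: 60.7
```

{"op": "apply_moves", "data": {"rows": [{"dx":0.03,"dy":0,"dz":0,"wx":0,"wy":0,"wz":0,"fingers":10},{"dx":0.03,"dy":0,"dz":0,"wx":0,"wy":0,"wz":0,"fingers":10}]}}

```text
time: 12.7
ee_pos: [528.0, 47.2, 85.0]
eef_rot: [0.0, 0.996, -0.091, -0.003]
contact_force: [-11.5, 3.0, 9.8]
opening: 17.0
grasp_force: 60.9
```

```bash
python3 go.py 469 57.6 85 -100.4; python3 -c "
from station import *;print(get_state()['ft_torque'])"
```

```text
d [-0.998  0.007  0.006] w [ 0.03  0.33 -0.03]
12.7 [527.95  47.18  85.  ] yaw -100.43 F [-11.55   3.04   9.81] 16.984825645098425 60.90309262275696 [0.07 0.4  1.88 0.   0.87 1.82] [-5.8e-03  6.0e-04 -1.0e+00]
[ 0.20101438  0.98413903 -0.01072633]
```

{"op": "apply_moves", "data": {"rows": [{"dx":0.03,"dy":0,"dz":0,"wx":0,"wy":0,"wz":0,"fingers":10},{"dx":0.03,"dy":0,"dz":0,"wx":0,"wy":0,"wz":0,"fingers":10},{"dx":0.03,"dy":0,"dz":0,"wx":0,"wy":0,"wz":0,"fingers":10},{"dx":0.03,"dy":0,"dz":0,"wx":0,"wy":0,"wz":0,"fingers":10},{"dx":0.03,"dy":0,"dz":0,"wx":0,"wy":0,"wz":0,"fingers":10},{"dx":0.03,"dy":0,"dz":0,"wx":0,"wy":0,"wz":0,"fingers":10}]}}

```text
time: 13.45
ee_pos: [529.0, 46.9, 85.1]
eef_rot: [0.0, 0.996, -0.091, -0.004]
contact_force: [-14.1, 3.3, 12.1]
opening: 17.1
grasp_force: 61.1
```

```bash
python3 go.py 469 57.6 85 -100.4; python3 - <<'E'
from h import *
print(get_state()['ft_torque'])
b=cv2.cvtColor(get_image('side'),cv2.COLOR_RGB2BGR)
cv2.imwrite('pics/end.png',crop(b,240,135,110,100,6))
E
```

```text
d [-1.015  0.006  0.008] w [ 0.04  0.41 -0.03]
13.45 [528.96  46.94  85.06] yaw -100.43 F [-14.05   3.27  12.1 ] 17.143778758471797 61.07005834579468 [0.07 0.4  1.87 0.   0.87 1.82] [-7.2e-03  7.0e-04 -1.0e+00]
[0.267481   1.19414216 0.00223864]
```

View pics/end.png

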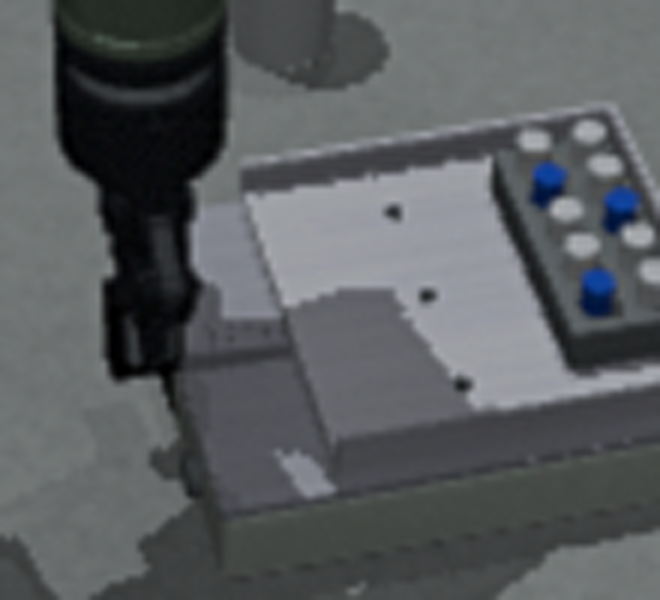

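The picture shows the blade under the middle of the tray's front edge (entry at crop (285,335)), flat on the deck and still gripped. Drag rose from about 5 N to 14 N over the last 5 mm, so I estimate the tray contact force at 4–6 N. Handing in.

```bash
python3 -c "
from station import *;print(job_done())"
```

```text
the job is handed in; nothing more can be done
None
```

The job is handed in, but no verdict came back: the 20 mm gauge lies flat on the deck with its tip about 35–40 mm under the middle of the tray's front edge, dragging snugly and still gripped at about 60 N; tray contact is roughly 4–6 N, estimated from drag rather than measured.

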